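# Make up two block-printing kits

### The job

Make up the two block-printing kits for the class. Three-compartment tray: the steel pattern weight in the narrowest compartment, the tall slim jar in the middle one, the round printing block in the widest; two-compartment tray: the squat wide jar in the larger compartment, the oblong printing block in the smaller. Everything must end standing upright and flat on the floor of its compartment; never tip a jar over, and leave the mug, shears and sample book where they are.

Things in the scene. Friction and masses are not known exactly. Their poses are not given: they have to be found in the camera images.
- tray3: Three-compartment tray, grey walls and white floor, fixed to the table (it does not slide), 112 (x) x 216 (y) x 20 mm high; origin at the centre of its underside, z up, compartments in a row along its y. Floor 4 mm thick; outer walls and the two dividers 4 mm thick, 20 mm high. All compartments are 104 mm long in x and centred at x = 0; in y: widest 84 mm, centre at y = -62 mm; middle 66 mm, centre at y = +17 mm; narrowest 50 mm, centre at y = +79 mm.
- tray2: Two-compartment tray, grey walls and white floor, fixed to the table (it does not slide), 112 (x) x 162 (y) x 20 mm high; origin at the centre of its underside, z up, compartments in a row along its y. Floor 4 mm thick; walls and divider 4 mm thick, 20 mm high. Both compartments are 104 mm long in x and centred at x = 0; in y: larger 90 mm, centre at y = -32 mm; smaller 60 mm, centre at y = +47 mm.
- weight: Pattern weight, all steel, about 0.35 kg: flat bar 80 (x) x 32 (y) x 14 mm with an upright handle on its middle, 16 (x) x 28 (y) mm, from 14 to 60 mm height. Origin at the centre of its underside, z up. Its long side must lie along its tray's x to go into the compartment.
- tall_jar: Tall slim white jar with grey lid and paper label: plain closed cylinder, diameter 44 mm, height 84 mm, about 0.13 kg. Origin at the centre of its underside, z up.
- squat_jar: Squat wide white jar with grey lid and paper label: plain closed cylinder, diameter 56 mm, height 52 mm, about 0.14 kg. Origin at the centre of its underside, z up.
- round_block: Round wooden printing block, about 0.09 kg: disc of diameter 60 mm, 22 mm thick, with a darker round upright handle of diameter 24 mm on its middle, from 22 to 64 mm height. Origin at the centre of its underside, z up.
- oblong_block: Oblong wooden printing block, about 0.09 kg: base 70 (x) x 40 (y) x 22 mm with a darker upright handle on its middle, 18 (x) x 30 (y) mm, from 22 to 64 mm height. Origin at the centre of its underside, z up. Its long side must lie along its tray's x to go into the compartment.
- mug: Bystander: white mug with one handle, 80 mm across, 88 mm high, standing beyond the trays. Origin at the centre of its underside.
- shears: Bystander: shears lying flat at the right-hand side (-y), 200 mm long, 80 mm over the black handles, 14 mm high; origin under the pivot, blades along its x.
- sample_book: Bystander: closed cardboard sample book lying flat at the left-hand side (+y), 150 (x) x 100 (y) x 24 mm. Origin at the centre of its underside.
Mind the look-alikes: they are no part of the job. What is shaped like the round_block but green, red or turquoise is not meant.

How it is judged:
At the end, for the whole second after the job is handed in: Each thing is in its own compartment as the goal says (origin between its walls), underside at most 4 mm above the compartment floor, upright within 0.12 rad and at rest (20 mm/s, 0.2 rad/s); mug, shears and sample book within 30 mm of where they began (x of weight in the frame of tray3 between -0.05 and 0.05 m and y of weight in the frame of tray3 between 0.054 and 0.104 m and z of each of weight, tall_jar, round_block in the frame of tray3 below 0.008 m and angle between each of weight, tall_jar, round_block, squat_jar, oblong_block's own z axis and vertical below 0.12 rad and linear speed of each of weight, tall_jar, round_block, squat_jar, oblong_block below 0.02 m/s and angular speed of each of weight, tall_jar, round_block, squat_jar, oblong_block below 0.2 rad/s and x of tall_jar in the frame of tray3 between -0.05 and 0.05 m and y of tall_jar in the frame of tray3 between -0.016 and 0.05 m and x of round_block in the frame of tray3 between -0.05 and 0.05 m and y of round_block in the frame of tray3 between -0.104 and -0.02 m and x of squat_jar in the frame of tray2 between -0.05 and 0.05 m and y of squat_jar in the frame of tray2 between -0.077 and 0.013 m and z of each of squat_jar, oblong_block in the frame of tray2 below 0.008 m and x of oblong_block in the frame of tray2 between -0.05 and 0.05 m and y of oblong_block in the frame of tray2 between 0.017 and 0.077 m and distance of each of mug, shears, sample_book from where it was at the start of the episode below 0.03 m); the robot touches nothing.
It fails at once if a jar is tipped over (more than 0.8 rad) (angle between any of tall_jar, squat_jar's own z axis and vertical above 0.8 rad).
It fails at once if the mug, shears or sample book is disturbed (moved more than 30 mm) (distance of any of mug, shears, sample_book from where it was at the start of the episode above 0.03 m).
It also fails if it takes over 136 s, if anything falls off the work surface, if the arm or the gripper's body presses on something with over 40 N, if the wrist force passes 120 N, or if a joint passes its speed limit or range.

### The arm

A 6-joint arm with a two-finger parallel gripper is mounted at the origin on the work surface. World frame = base frame: x ahead of the robot, y to its left, z up, the work surface at z = 0. Lengths are in m, angles in rad, forces in N, time in s.
With the tool pointing down it reaches from about 0.3 to 0.775 m from the base axis. Payload 14.6 kg.
Tool frame: the origin (TCP) lies on the centre line of the jaws, within the pads' length; the fingertips stand 25 mm ahead of it and the grasp point (between the pads) lies 6 mm ahead of it (ctrl.tip_reach is the distance from the TCP to the fingertips, in m); z points along the fingers, y is the line along which they close (so a half turn about z gives the same grasp; the last joint's range is limited). The gripper opens to 94 mm and grips with 3 to 60 N. Pads are 16 mm wide; open, the fingers measure 119 mm over their backs; the gripper's body (75 mm by 177 mm) begins 78 mm behind the grasp point.
Start: joints at [1.145, 0.3, 1.521, -0, 1.321, -0.067], TCP at [0.193, 0.515, 0.197] pointing down, gripper open.
Joint ranges: [-3.03, 3.03], [-0.79, 2.21], [0.23, 2.52], [-1.04, 4.18], [0, 3.07], [-2.55, 2.55]. Speed limits (rad/s): [2.22, 2.22, 2.57, 3.14, 3.14, 3.14].

### API

Orientations are given as [roll, pitch, yaw] about the fixed x, y, z axes, in that order (R = Rz(yaw) Ry(pitch) Rx(roll)).
In Python, from station import ctrl gives the robot as it stands. The module is installed in compiled form; this text tells all that it offers.
- The arm moves only by the tool apply_moves, never from a script. Its argument "deltas" is a list of rows, each a list of 7 numbers: the closure in counts, from 0 (fully open) to 255 (shut), then the shift along the world's x, y, z in cm, then the turn, a rotation vector about the world's x, y, z in rad. In form: [[jaw, tx, ty, tz, ax, ay, az], ...]. A call has 1 to 10 rows; each row shifts and turns the commanded pose from where the row before left it; what a row does not reach is not made up. A row lasts 1/10 s, in which the tool goes at most 50 mm and 8.59 degrees, less where a joint would pass 70% of its speed; a pose out of reach is approached as far as the arm can. A call with a gripper value outside its range is refused whole. The fingers move at their own pace and stop on an object; "grip_force" is the grip in N (left out, the last holds). Time passes only in rows, so rows that do not move let the fingers close. It gives the time, the measured TCP pose, the force, the opening and the grip force at its end, in the units of the state.
- ctrl.get_obs(): the state, without advancing time (a new reading comes with each control period).
- ctrl.camera(name): name is "scene" or "top" or "wrist"; returns a dict with "img" (480x640x3 uint8, red, green, blue), "K" (3x3 intrinsics, pixels), "pose" (4x4, takes a point from camera to world coordinates); the wrist camera has in their place "hand_eye" (4x4, takes a point from camera to tool coordinates, whose origin is the TCP and whose axes are the flange's). Camera axes: x right, y up, looking along -z (the intrinsics and any distortion apply to the point x, -y, -z); pixel columns grow to the right and rows downward; lengths in m; the calibration is good to about 2 mm. A picture is of the moment at which its call begins: read the wrist's pose just before it. There is no depth.
- ctrl.hand_in(): hands the job in; it is judged then, once.
The state is a dict: "time_s": time; "qpos": joint angles; "joint_vel": joint speeds; "tau": joint torques, N m; "ee_pos": TCP position; "eef_rot": TCP orientation; "force": force on the tool from outside, world axes, zero at the start; "moment": the same for the moment, N m; "grip_width": finger opening in m; "grip_force": force on a finger pad.
Only numpy, scipy, OpenCV 4.12 (cv2) and the standard library are available. Lean on these libraries where they do the work, as an engineer would, in place of code of your own. Each camera call takes 0.05 s, during which the arm holds its last target. There are 200 camera calls.

## Working session

There is one attempt and no reset: what is moved stays moved. The work goes in short steps, Python scripts to look and compute and a tool call to move; the robot and the scene stay as the last step left them, time stands still between calls to the robot, and variables do not carry over. Pictures are saved under pics/ and viewed, at most 14 in all, crops included, and the job is handed in when it is done.

Besides the shell and the picture viewer there is one more tool, called after "Request:" by a JSON object that holds its "method" and its "body", one argument or row to a line. apply_moves: Moves the arm, as the interface text tells. Its arguments: {"type":"object","properties":{"deltas":{"type":"array"},"grip_force":{"type":"number"}},"required":["deltas"]}

```bash
mkdir -p pics; ls; cat > h.py <<'E'
import numpy as np, cv2
from station import ctrl
def shot(n,f):
    o=ctrl.get_obs(); c=ctrl.camera(n); cv2.imwrite('pics/'+f,c['img'][:,:,::-1]); return o,c
E
python3 - <<'E'
from h import *
for n in('top','scene'):
    o,c=shot(n,n+'0.png'); np.savez(n+'0.npz',**c); print({k:np.round(v,3).tolist() for k,v in c.items() if k!='img'})
print(o)
E
```

```text
pics
{'K': [[523.081, 0.0, 323.622], [0.0, 523.081, 238.041], [0.0, 0.0, 1.0]], 'pose': [[-0.004, 0.997, -0.073, 0.455], [-1.0, -0.003, 0.004, 0.004], [0.004, 0.073, 0.997, 1.281], [0.0, 0.0, 0.0, 1.0]]}
{'K': [[599.075, 0.0, 316.059], [0.0, 599.075, 246.485], [0.0, 0.0, 1.0]], 'pose': [[-0.668, -0.514, 0.538, 1.326], [0.744, -0.467, 0.479, 0.701], [0.005, 0.72, 0.694, 1.042], [0.0, 0.0, 0.0, 1.0]]}
{'time_s': 0.05, 'qpos': array([ 1.14539716e+00,  3.00458000e-01,  1.52157577e+00, -1.42158418e-05,
        1.32069976e+00, -6.66154121e-02]), 'joint_vel': array([ 8.53939592e-04,  4.01155233e-04, -5.73295277e-05, -1.02488852e-03,
        1.44231122e-03,  5.00230016e-04]), 'tau': array([ 2.23636685e-03, -5.33208132e+01, -3.53716350e+01,  7.10347015e-02,
        2.34913558e-02,  7.88103961e-06]), 'ee_pos': array([0.19302714, 0.51472645, 0.19669577]), 'eef_rot': array([-3.14045340e+00, -6.22041833e-05,  2.78281239e+00]), 'force': array([-0.45409087, -0.12339674,  0.50298179]), 'moment': array([ 0.0243988 , -0.02216128,  0.01212022]), 'grip_force': 0.0, 'grip_width': 0.09364327827619344}
```

View pics/top0.png

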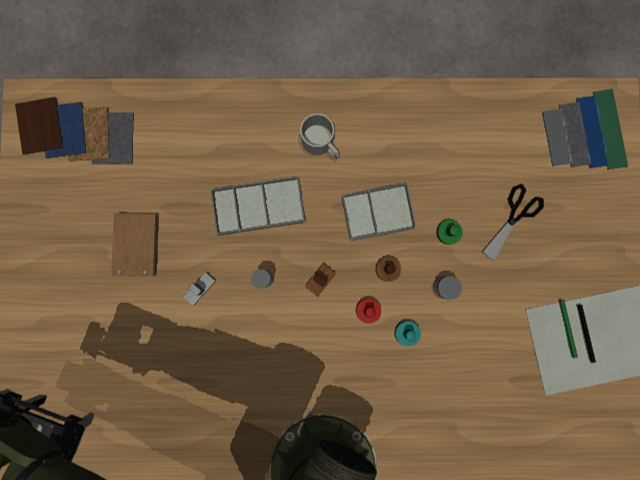

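View pics/scene0.png

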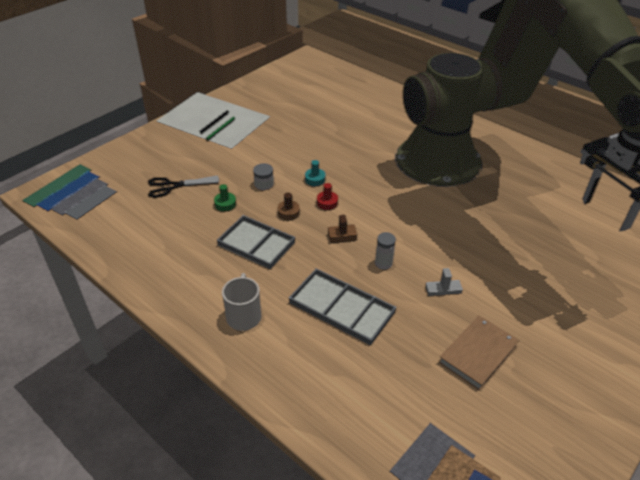

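The candidates for round_block in the top view are brown (388,267), green (450,231), red (369,309) and turquoise (407,333). I choose the brown one. The others are weight (200,288), tall jar (263,275), oblong block (320,279) and squat jar (448,286). The trays are at (259,206) for tray3, narrow end on the left, and (378,211) for tray2, small end on the left. Next I check the choice in a crop and measure.

```bash
cat >> h.py <<'E'
def ray(c,p,z,P=None):
    P=c['pose'] if P is None else P; K=c['K']
    d=P[:3,:3]@np.array([(p[0]-K[0,2])/K[0,0],-(p[1]-K[1,2])/K[1,1],-1]); o=P[:3,3]
    return o+d*(z-o[2])/d[2]
E
python3 - <<'E'
from h import *
c=dict(np.load('top0.npz')); im=c['img']; hsv=cv2.cvtColor(im,cv2.COLOR_RGB2HSV)
cv2.imwrite('pics/crop0.png',cv2.resize(im[165:345,170:490,::-1],None,fx=2.5,fy=2.5,interpolation=cv2.INTER_CUBIC))
low=((hsv[...,1]<70)).astype(np.uint8)
low[:165]=0;low[310:]=0;low[:,:170]=0;low[:,475:]=0
n,l,s,ce=cv2.connectedComponentsWithStats(low)
for i in range(1,n):
    if s[i,4]<40: continue
    r=cv2.minAreaRect(np.argwhere(l==i)[:,::-1].astype(np.float32))
    b=cv2.boxPoints(r); z=.02 if s[i,4]>2000 else 0.05
    print(s[i].tolist(),np.round(ce[i],1),'ctr',np.round(ray(c,r[0],z),3)[:2],'box',[np.round(ray(c,q,z)[:2],3).tolist() for q in b])
E
```

```text
[211, 177, 94, 58, 4138] [257.2 205.4] ctr [0.627 0.159] box [[0.669, 0.275], [0.699, 0.06], [0.586, 0.044], [0.556, 0.258]]
[342, 183, 74, 58, 3105] [378.4 211.3] ctr [ 0.612 -0.135] box [[0.652, -0.044], [0.684, -0.205], [0.572, -0.225], [0.541, -0.066]]
[251, 269, 22, 19, 336] [261.7 278.1] ctr [0.452 0.145] box [[0.473, 0.169], [0.473, 0.12], [0.43, 0.12], [0.431, 0.169]]
[183, 272, 33, 34, 497] [198.7 288.4] ctr [0.429 0.293] box [[0.412, 0.334], [0.472, 0.28], [0.446, 0.252], [0.387, 0.305]]
[434, 276, 28, 24, 538] [447.4 287.2] ctr [ 0.428 -0.292] box [[0.455, -0.26], [0.455, -0.324], [0.401, -0.323], [0.401, -0.259]]
```

View pics/crop0.png

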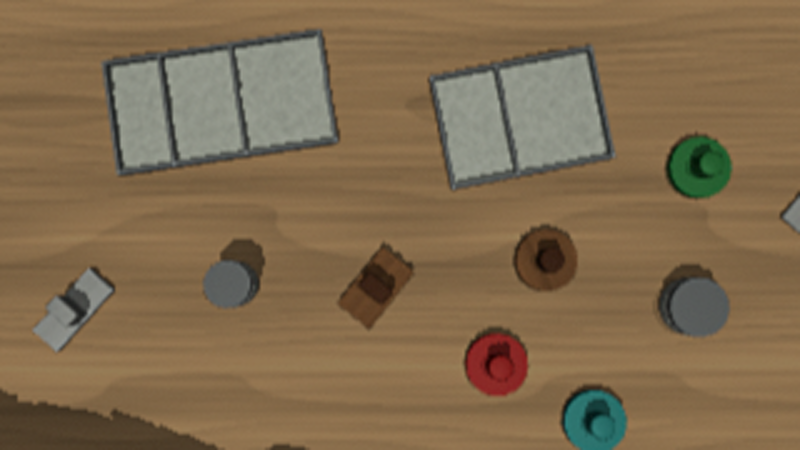

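The crop shows brown wood with a dark handle at crop (546,258), so the choice holds. The tray sizes come out as 217x114 and 164x116 mm, which is right. The weight and oblong block lie at about -0.75 and -0.65 rad. Next I work out the positions of the things.

```bash
python3 - <<'E'
from h import *
c=dict(np.load('top0.npz')); f=lambda u,v,z:np.round(ray(c,(170+(u-.75)/2.5,165+(v-.75)/2.5),z)[:2],3)
print('weight bar',f(74,309,.014),'handle top',f(63,309,.060))
print('tall',f(229,283,.084)); print('squat',f(697,306,.052))
print('round base',f(546,258,.022),'handle',f(551,258,.064))
print('obl base',f(377,285,.022),'handle',f(374,287,.064))
E
```

```text
weight bar [0.427 0.298] handle top [0.428 0.298]
tall [0.452 0.141]
squat [ 0.429 -0.293]
round base [ 0.475 -0.156] handle [ 0.474 -0.156]
obl base [0.449 0.006] handle [0.448 0.009]
```

Request:
{"method": "apply_moves", "body": {
  "deltas": [
    [0, 2.6, -2.5, 0, 0, 0, -0.149],
    [0, 2.6, -2.5, 0, 0, 0, -0.149],
    [0, 2.6, -2.5, 0, 0, 0, -0.149],
    [0, 2.6, -2.5, 0, 0, 0, -0.149],
    [0, 2.6, -2.5, 0, 0, 0, -0.149],
    [0, 2.6, -2.5, 0, 0, 0, -0.149],
    [0, 2.6, -2.5, 0, 0, 0, -0.149],
    [0, 2.6, -2.5, 0, 0, 0, -0.149],
    [0, 2.6, -2, 0, 0, 0, -0.149],
    [0, 0, 0, 0, 0, 0, -0.149]
  ],
  "grip_force": 25
}}

```text
time_s: 1.1
ee_pos: [0.4292, 0.2927, 0.1968]
eef_rot: [-3.141, 0.001, 1.283]
force: [0.1, 0.3, 0.4]
grip_width: 0.0938
grip_force: 0.0
```

Request:
{"method": "apply_moves", "body": {
  "deltas": [
    [0, 0, 0.5, 0, 0, 0, -0.15],
    [0, 0, 0, 0, 0, 0, -0.15],
    [0, 0, 0, 0, 0, 0, -0.15],
    [0, 0, 0, 0, 0, 0, 0],
    [0, 0, 0, 0, 0, 0, 0]
  ]
}}

```text
time_s: 1.6
ee_pos: [0.427, 0.2999, 0.1971]
eef_rot: [-3.141, 0.0, 0.847]
force: [-0.4, 0.5, -0.5]
grip_width: 0.094
grip_force: 0.0
```

```bash
cat >> h.py <<'E'
from scipy.spatial.transform import Rotation as Ro
def wrist(f):
    o,c=shot('wrist',f); T=np.eye(4); T[:3,:3]=Ro.from_euler('xyz',o['eef_rot']).as_matrix(); T[:3,3]=o['ee_pos']
    return o,c,T@c['hand_eye']
E
python3 - <<'E'
from h import *
o,c,P=wrist('w1.png'); np.savez('w1.npz',P=P,**c); print(o['ee_pos'],o['eef_rot'],[k for k in c],c['K'],np.round(P,3))
K=c['K']
for n,q in (('handle',(.428,.298,.06)),('bar',(.427,.298,.014))):
    v=P[:3,:3].T@(np.array(q)-P[:3,3]); print(n, K[0,0]*v[0]/-v[2]+K[0,2], K[1,1]*-v[1]/-v[2]+K[1,2])
E
```

```text
[0.42702885 0.29992232 0.19705029] [-3.14143113e+00  4.02952981e-04  8.47434144e-01] ['img', 'K', 'hand_eye'] [[377.17535753   0.         322.5836369 ]
 [  0.         377.17535753 241.35082433]
 [  0.           0.           1.        ]] [[ 0.749  0.639  0.175  0.478]
 [-0.662  0.723  0.195  0.357]
 [-0.001 -0.262  0.965  0.384]
 [ 0.     0.     0.     1.   ]]
handle 324.6864421042042 230.00077637427387
bar 323.7575254125188 219.93752535520656
```

View pics/w1.png

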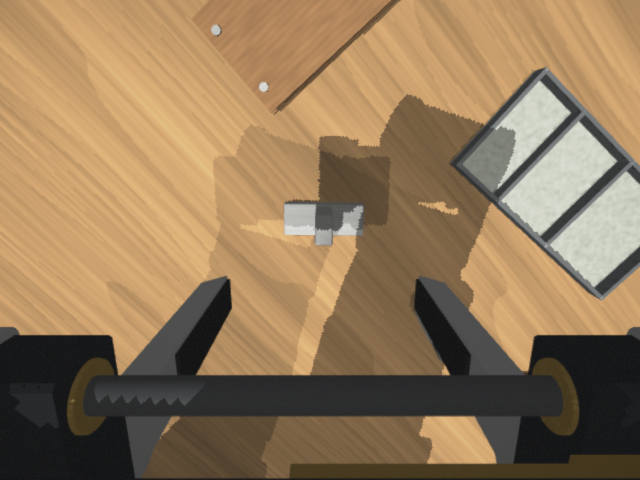

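The wrist view shows the weight's bar at (324,219), against a predicted (324,220), and lined up with the jaws. The calibration agrees, so I grasp.

Request:
{"method": "apply_moves", "body": {
  "deltas": [
    [0, 0, -0.2, -4, 0, 0, 0],
    [0, 0, 0, -4, 0, 0, 0],
    [0, 0, 0, -4, 0, 0, 0],
    [0, 0, 0, -2, 0, 0, 0],
    [0, 0, 0, -1.1, 0, 0, 0],
    [0, 0, 0, 0, 0, 0, 0],
    [255, 0, 0, 0, 0, 0, 0],
    [255, 0, 0, 0, 0, 0, 0],
    [255, 0, 0, 0, 0, 0, 0],
    [255, 0, 0, 0, 0, 0, 0]
  ],
  "grip_force": 40
}}

```text
time_s: 2.65
ee_pos: [0.4274, 0.2981, 0.0469]
eef_rot: [3.141, -0.001, 0.843]
force: [0.2, 0.1, 0.1]
grip_width: 0.0652
grip_force: 0.0
```

Request:
{"method": "apply_moves", "body": {
  "deltas": [
    [255, 0, 0, 0, 0, 0, 0],
    [255, 0, 0, 0, 0, 0, 0],
    [255, 0, 0, 0, 0, 0, 0],
    [255, 0, 0, 0, 0, 0, 0],
    [255, 0, 0, 0, 0, 0, 0],
    [255, 0, 0, 1, 0, 0, 0],
    [255, 0, 0, 3, 0, 0, 0],
    [255, 0, 0, 3, 0, 0, 0],
    [255, 0, 0, 0, 0, 0, 0]
  ]
}}

```text
time_s: 3.55
ee_pos: [0.4287, 0.2989, 0.1207]
eef_rot: [3.14, -0.006, 0.843]
force: [0.5, 0.1, -0.4]
grip_width: 0.0004
grip_force: 0.0
```

The fingers needed longer to close, so I lifted too early and gripped nothing. I reopen partly and check.

Request:
{"method": "apply_moves", "body": {
  "deltas": [
    [120, 0, 0, 3.8, 0, 0, 0],
    [120, 0, 0, 3.8, 0, 0, 0],
    [120, 0, 0, 0, 0, 0, 0],
    [120, 0, 0, 0, 0, 0, 0],
    [120, 0, 0, 0, 0, 0, 0],
    [120, 0, 0, 0, 0, 0, 0],
    [120, 0, 0, 0, 0, 0, 0]
  ]
}}

```text
time_s: 4.25
ee_pos: [0.4269, 0.2978, 0.1914]
eef_rot: [-3.141, 0.001, 0.843]
force: [-0.1, 0.2, -1.0]
grip_width: 0.0494
grip_force: 0.0
```

```bash
python3 - <<'E'
from h import *
o,c,P=wrist('w2.png'); print(o['ee_pos'],o['grip_width'])
cv2.imwrite('pics/w2c.png',cv2.resize(c['img'][150:350,200:450,::-1],None,fx=2,fy=2))
E
```

```text
[0.42688084 0.297792   0.19136649] 0.04944844276565333
```

View pics/w2c.png

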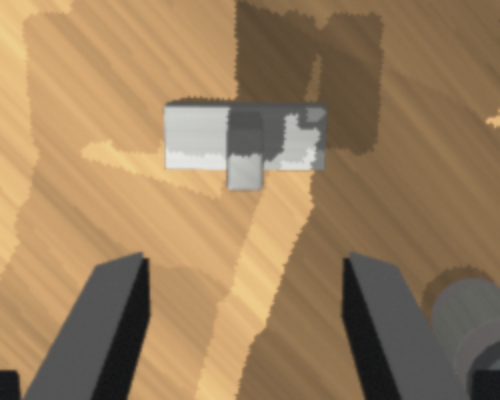

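The weight stands unmoved, with its bar at full-image (322,218).

Request:
{"method": "apply_moves", "body": {
  "deltas": [
    [120, 0, 0, -4.5, 0, 0, 0],
    [120, 0, 0, -4.5, 0, 0, 0],
    [120, 0, 0, -4, 0, 0, 0],
    [120, 0, 0, -1.5, 0, 0, 0],
    [120, 0, 0, 0, 0, 0, 0],
    [255, 0, 0, 0, 0, 0, 0],
    [255, 0, 0, 0, 0, 0, 0],
    [255, 0, 0, 0, 0, 0, 0],
    [255, 0, 0, 0, 0, 0, 0],
    [255, 0, 0, 0, 0, 0, 0]
  ]
}}

```text
time_s: 5.3
ee_pos: [0.4272, 0.2981, 0.0477]
eef_rot: [3.142, -0.001, 0.843]
force: [0.1, 0.8, 3.4]
grip_width: 0.0149
grip_force: 40.0
```

Request:
{"method": "apply_moves", "body": {
  "deltas": [
    [255, 0, 0, 0, 0, 0, 0],
    [255, 0, 0, 0, 0, 0, 0],
    [255, 0, 0, 0, 0, 0, 0],
    [255, 0, 0, 0, 0, 0, 0]
  ]
}}

```text
time_s: 5.7
ee_pos: [0.4273, 0.2981, 0.0477]
eef_rot: [3.142, -0.001, 0.843]
force: [-1.7, 0.5, 6.2]
grip_width: 0.0148
grip_force: 40.0
```

Request:
{"method": "apply_moves", "body": {
  "deltas": [
    [255, 0, 0, 1, 0, 0, 0],
    [255, 0, 0, 3.5, 0, 0, 0],
    [255, 0, 0, 3.5, 0, 0, 0],
    [255, 3.1, -1, 0, 0, 0, 0.14],
    [255, 3.1, -1, 0, 0, 0, 0.14],
    [255, 3.1, -1, 0, 0, 0, 0.14],
    [255, 3.1, -1, 0, 0, 0, 0.14],
    [255, 3.1, -1, 0, 0, 0, 0.14],
    [255, 3.4, -1.1, 0, 0, 0, 0.14],
    [255, 0, 0, 0, 0, 0, 0.03]
  ]
}}

```text
time_s: 6.7
ee_pos: [0.6186, 0.2348, 0.1265]
eef_rot: [-3.141, 0.001, 1.715]
force: [-0.6, -0.7, -3.0]
grip_width: 0.0151
grip_force: 40.0
```

Request:
{"method": "apply_moves", "body": {
  "deltas": [
    [255, 0, 0, 0, 0, 0, 0],
    [255, 0, 0, 0, 0, 0, 0]
  ]
}}

```text
time_s: 6.9
ee_pos: [0.6154, 0.2372, 0.1272]
eef_rot: [-3.141, 0.0, 1.711]
force: [-0.3, 0.4, -3.1]
grip_width: 0.0148
grip_force: 40.0
```

```bash
python3 - <<'E'
from h import *
o,c,P=wrist('w3.png'); np.savez('w3.npz',P=P,**c); print(o['ee_pos'],o['eef_rot'],o['grip_width'],o['force'])
E
```

```text
[0.6153692  0.23723943 0.12719529] [-3.14076081e+00  5.35129204e-05  1.71148531e+00] 0.014767160028671811 [-0.27267646  0.36524026 -3.05725923]
```

View pics/w3.png

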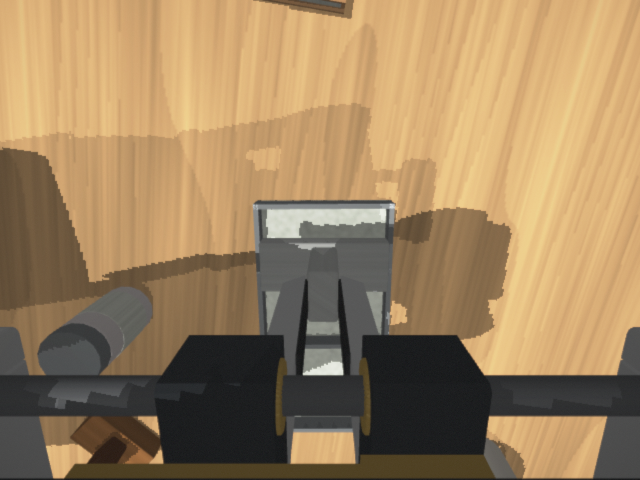

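The wrist view shows the tray square to the gripper, with its far (+y) rim corners at (254,203) and (395,203). The weight hangs straight over the first compartment. I check this against the tray pose.

```bash
python3 - <<'E'
from h import *
c=np.load('w3.npz'); t=.139; R=np.array([[np.cos(t),-np.sin(t)],[np.sin(t),np.cos(t)]])
for p in((254,203),(395,203)):
    q=ray(c,p,.02,c['P'])[:2]; print(q, R.T@(q-[.627,.159]))
q=np.array([.6154,.2372]);print(R.T@(q-[.627,.159]))
E
```

```text
[0.55862581 0.25728204] [-0.05409747  0.10680755]
[0.66830828 0.27277035] [0.05667306 0.10694966]
[-0.00065329  0.07905298]
```

Request:
{"method": "apply_moves", "body": {
  "deltas": [
    [255, 0, 0, -3, 0, 0, 0],
    [255, 0, 0, -2.5, 0, 0, 0],
    [255, 0, 0, -1, 0, 0, 0],
    [255, 0, 0, -0.5, 0, 0, 0],
    [255, 0, 0, -0.4, 0, 0, 0],
    [255, 0, 0, -0.1, 0, 0, 0],
    [255, 0, 0, 0, 0, 0, 0],
    [255, 0, 0, 0, 0, 0, 0]
  ]
}}

```text
time_s: 7.75
ee_pos: [0.6164, 0.2371, 0.053]
eef_rot: [3.141, -0.0, 1.713]
force: [0.3, -0.9, -2.5]
grip_width: 0.0147
grip_force: 40.0
```

Request:
{"method": "apply_moves", "body": {
  "deltas": [
    [255, 0, 0, -0.1, 0, 0, 0],
    [255, 0, 0, 0, 0, 0, 0],
    [120, 0, 0, 0, 0, 0, 0],
    [120, 0, 0, 0, 0, 0, 0],
    [120, 0, 0, 0, 0, 0, 0],
    [120, 0, 0, 0, 0, 0, 0],
    [30, 0, 0, 2, 0, 0, 0],
    [30, 0, 0, 4, 0, 0, 0],
    [30, 0, 0, 4.5, 0, 0, 0],
    [30, 0, 0, 4.5, 0, 0, 0]
  ]
}}

```text
time_s: 8.75
ee_pos: [0.6158, 0.2369, 0.2028]
eef_rot: [-3.141, 0.0, 1.713]
force: [1.0, 0.0, 1.2]
grip_width: 0.0755
grip_force: 0.0
```

Request:
{"method": "apply_moves", "body": {
  "deltas": [
    [30, -4, -2.4, 0, 0, 0, 0],
    [30, -4, -2.4, 0, 0, 0, 0],
    [30, -4, -2.4, 0, 0, 0, 0],
    [30, -4.4, -2.4, 0, 0, 0, 0],
    [30, 0, 0, 0, 0, 0, 0],
    [30, 0, 0, 0, 0, 0, 0],
    [30, 0, 0, 0, 0, 0, 0]
  ]
}}

```text
time_s: 9.45
ee_pos: [0.4533, 0.1414, 0.2016]
eef_rot: [3.14, -0.0, 1.713]
force: [-1.0, 0.9, -0.4]
grip_width: 0.0827
grip_force: 0.0
```

```bash
python3 - <<'E'
from h import *
o,c,P=wrist('w4.png'); np.savez('w4.npz',P=P,**c); print(o['ee_pos'],o['eef_rot'],o['grip_width'],o['force'])
K=c['K']
for n,q in (('tall top',(.452,.141,.084)),('obl base',(.449,.007,.022)),('w',(.616,.237,.064))):
    v=P[:3,:3].T@(np.array(q)-P[:3,3]); print(n, K[0,0]*v[0]/-v[2]+K[0,2], K[1,1]*-v[1]/-v[2]+K[1,2])
E
```

```text
[0.45328237 0.1414415  0.20164613] [ 3.14046431e+00 -1.67070810e-04  1.71287042e+00] 0.08265305806710861 [-1.02258821  0.92567712 -0.39050911]
tall top 320.1177887404145 234.4224576694896
obl base 300.4495721935203 339.12062498074374
w 531.1345249963761 144.84761853316
```

View pics/w4.png

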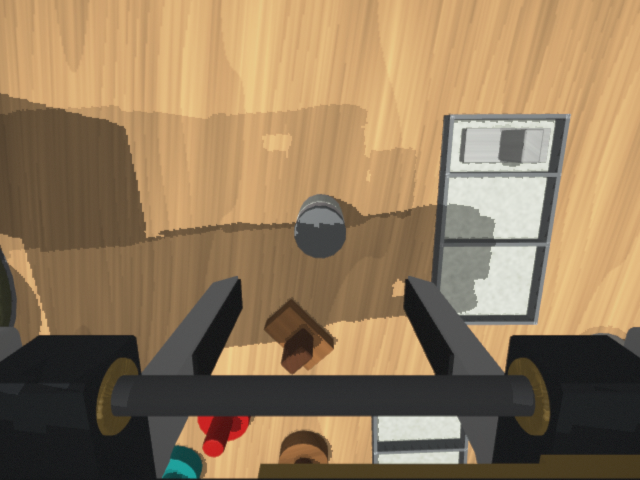

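The weight lies in the narrow compartment at (504,145). The jar lid is at (321,232), against a predicted (320,234). I grasp the tall jar.

Request:
{"method": "apply_moves", "body": {
  "deltas": [
    [30, -0.1, 0, -4.5, 0, 0, 0],
    [30, 0, 0, -4, 0, 0, 0],
    [30, 0, 0, -3.5, 0, 0, 0],
    [30, 0, 0, -1.6, 0, 0, 0],
    [30, 0, 0, 0, 0, 0, 0],
    [255, 0, 0, 0, 0, 0, 0],
    [255, 0, 0, 0, 0, 0, 0],
    [255, 0, 0, 0, 0, 0, 0],
    [255, 0, 0, 0, 0, 0, 0],
    [255, 0, 0, 0, 0, 0, 0]
  ],
  "grip_force": 20
}}

```text
time_s: 10.5
ee_pos: [0.4514, 0.1411, 0.0657]
eef_rot: [3.141, -0.0, 1.713]
force: [0.3, -0.9, -0.2]
grip_width: 0.0462
grip_force: 0.0
```

Request:
{"method": "apply_moves", "body": {
  "deltas": [
    [255, 0, 0, 0, 0, 0, 0],
    [255, 0, 0, 0, 0, 0, 0],
    [255, 0, 0, 0, 0, 0, 0],
    [255, 0, 0, 0, 0, 0, 0],
    [255, 0, 0, 0, 0, 0, 0],
    [255, 0, 0, 0, 0, 0, 0]
  ]
}}

```text
time_s: 11.1
ee_pos: [0.4514, 0.1411, 0.0656]
eef_rot: [3.141, -0.0, 1.713]
force: [-1.0, -0.5, 5.1]
grip_width: 0.0434
grip_force: 20.0
```

Request:
{"method": "apply_moves", "body": {
  "deltas": [
    [255, 0, 0, 1, 0, 0, 0],
    [255, 0, 0, 3.5, 0, 0, 0],
    [255, 0, 0, 3.5, 0, 0, 0],
    [255, 3.5, 0.7, 0, 0, 0, 0],
    [255, 3.5, 0.7, 0, 0, 0, 0],
    [255, 3.5, 0.7, 0, 0, 0, 0],
    [255, 3.5, 0.7, 0, 0, 0, 0],
    [255, 3.4, 0.7, 0, 0, 0, 0],
    [255, 0, 0, 0, 0, 0, 0],
    [255, 0, 0, 0, 0, 0, 0]
  ]
}}

```text
time_s: 12.1
ee_pos: [0.625, 0.1759, 0.1447]
eef_rot: [-3.14, 0.0, 1.713]
force: [-0.6, 0.4, -1.4]
grip_width: 0.0435
grip_force: 20.0
```

Request:
{"method": "apply_moves", "body": {
  "deltas": [
    [255, 0, 0, -3, 0, 0, 0],
    [255, 0, 0, -2.5, 0, 0, 0],
    [255, 0, 0, -1, 0, 0, 0],
    [255, 0, 0, -0.5, 0, 0, 0],
    [255, 0, 0, -0.4, 0, 0, 0],
    [255, 0, 0, -0.1, 0, 0, 0],
    [255, 0, 0, 0, 0, 0, 0],
    [255, 0, 0, 0, 0, 0, 0]
  ]
}}

```text
time_s: 12.9
ee_pos: [0.6255, 0.1761, 0.0709]
eef_rot: [3.141, -0.0, 1.713]
force: [1.2, -0.6, -0.7]
grip_width: 0.0432
grip_force: 20.0
```

Request:
{"method": "apply_moves", "body": {
  "deltas": [
    [255, 0, 0, -0.1, 0, 0, 0],
    [255, 0, 0, 0, 0, 0, 0],
    [50, 0, 0, 0, 0, 0, 0],
    [50, 0, 0, 0, 0, 0, 0],
    [50, 0, 0, 0, 0, 0, 0],
    [50, 0, 0, 0, 0, 0, 0],
    [50, 0, 0, 1, 0, 0, 0],
    [50, 0, 0, 4, 0, 0, 0],
    [50, 0, 0, 4.5, 0, 0, 0],
    [50, 0, 0, 4.5, 0, 0, 0]
  ]
}}

```text
time_s: 13.9
ee_pos: [0.6249, 0.176, 0.2117]
eef_rot: [3.141, -0.0, 1.713]
force: [0.3, -0.0, -0.2]
grip_width: 0.0756
grip_force: 0.0
```

Request:
{"method": "apply_moves", "body": {
  "deltas": [
    [100, -1.9, -4.2, 0, 0, 0, 0],
    [100, -1.9, -4.2, 0, 0, 0, 0],
    [100, -1.9, -4.2, 0, 0, 0, 0],
    [100, -1.9, -4.2, 0, 0, 0, 0],
    [100, -1.9, -4.2, 0, 0, 0, 0],
    [100, -1.9, -4.2, 0, 0, 0, 0],
    [100, -1.9, -4.2, 0, 0, 0, 0],
    [100, -1.8, -3.8, 0, 0, 0, 0],
    [100, 0, 0, 0, 0, 0, 0],
    [100, 0, 0, 0, 0, 0, 0]
  ]
}}

```text
time_s: 14.9
ee_pos: [0.4742, -0.1564, 0.21]
eef_rot: [3.141, 0.0, 1.711]
force: [-0.6, -0.4, 0.9]
grip_width: 0.0572
grip_force: 0.0
```

```bash
python3 - <<'E'
from h import *
o,c,P=wrist('w5.png'); np.savez('w5.npz',P=P,**c); print(o['ee_pos'],o['eef_rot'],o['grip_width'],o['force'])
K=c['K']
for n,q in (('handle',(.4745,-.156,.064)),('base',(.4745,-.156,.022)),('squat top',(.429,-.293,.052))):
    v=P[:3,:3].T@(np.array(q)-P[:3,3]); print(n, K[0,0]*v[0]/-v[2]+K[0,2], K[1,1]*-v[1]/-v[2]+K[1,2])
E
```

```text
[ 0.47418155 -0.15641988  0.21001289] [3.14063156e+00 3.46423744e-04 1.71102238e+00] 0.05720368430228429 [-0.60157571 -0.40669308  0.86725608]
handle 322.21184209946335 226.0511009284912
base 322.23575025918876 216.83915980277231
squat top 259.63730296142256 346.7178895734226
```

View pics/w5.png

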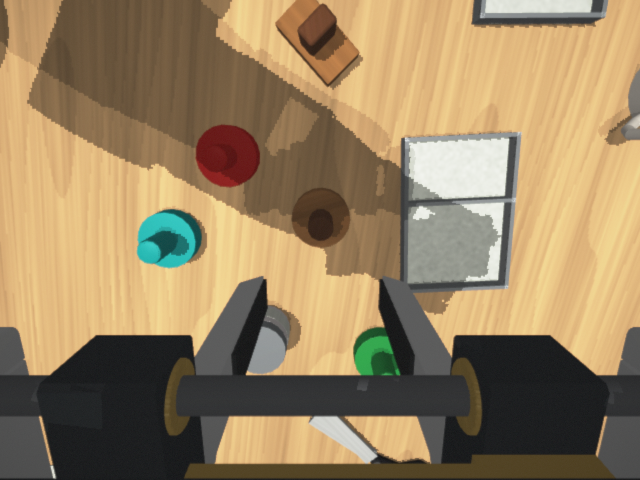

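The brown block's handle is at (321,225), against a predicted (322,226). Red, turquoise and green stand clear. I grasp.

Request:
{"method": "apply_moves", "body": {
  "deltas": [
    [100, 0, 0, -4.8, 0, 0, 0],
    [100, 0, 0, -4.5, 0, 0, 0],
    [100, 0, 0, -4.5, 0, 0, 0],
    [100, 0, 0, -2, 0, 0, 0],
    [100, 0, 0, 0, 0, 0, 0],
    [255, 0, 0, 0, 0, 0, 0],
    [255, 0, 0, 0, 0, 0, 0],
    [255, 0, 0, 0, 0, 0, 0],
    [255, 0, 0, 0, 0, 0, 0],
    [255, 0, 0, 0, 0, 0, 0]
  ]
}}

```text
time_s: 15.95
ee_pos: [0.4744, -0.1561, 0.0518]
eef_rot: [3.141, 0.0, 1.713]
force: [-1.3, -0.7, 4.1]
grip_width: 0.0229
grip_force: 20.0
```

Request:
{"method": "apply_moves", "body": {
  "deltas": [
    [255, 0, 0, 0, 0, 0, 0],
    [255, 0, 0, 0, 0, 0, 0],
    [255, 0, 0, 0, 0, 0, 0],
    [255, 0, 0, 0, 0, 0, 0]
  ]
}}

```text
time_s: 16.35
ee_pos: [0.4744, -0.1562, 0.0517]
eef_rot: [3.141, 0.0, 1.713]
force: [-2.5, -0.7, 6.0]
grip_width: 0.0228
grip_force: 20.0
```

Request:
{"method": "apply_moves", "body": {
  "deltas": [
    [255, 0, 0, 1, 0, 0, 0],
    [255, 0, 0, 4, 0, 0, 0],
    [255, 0, 0, 4, 0, 0, 0],
    [255, 2.7, 4.2, 0, 0, 0, 0],
    [255, 2.7, 4.2, 0, 0, 0, 0],
    [255, 2.7, 4.2, 0, 0, 0, 0],
    [255, 2.7, 4.2, 0, 0, 0, 0],
    [255, 2.7, 4.2, 0, 0, 0, 0],
    [255, 2.7, 4.4, 0, 0, 0, 0],
    [255, 0, 0, 0, 0, 0, 0]
  ]
}}

```text
time_s: 17.35
ee_pos: [0.6365, 0.1015, 0.1407]
eef_rot: [-3.141, -0.001, 1.717]
force: [0.0, -0.8, -0.6]
grip_width: 0.0225
grip_force: 20.0
```

Request:
{"method": "apply_moves", "body": {
  "deltas": [
    [255, 0, 0, 0, 0, 0, 0],
    [255, 0, 0, -4, 0, 0, 0],
    [255, 0, 0, -2.5, 0, 0, 0],
    [255, 0, 0, -1, 0, 0, 0],
    [255, 0, 0, -0.5, 0, 0, 0],
    [255, 0, 0, -0.4, 0, 0, 0],
    [255, 0, 0, -0.1, 0, 0, 0],
    [255, 0, 0, 0, 0, 0, 0],
    [255, 0, 0, 0, 0, 0, 0]
  ]
}}

```text
time_s: 18.25
ee_pos: [0.6357, 0.0967, 0.057]
eef_rot: [3.141, 0.0, 1.713]
force: [0.4, 0.1, -0.7]
grip_width: 0.0228
grip_force: 20.0
```

Request:
{"method": "apply_moves", "body": {
  "deltas": [
    [255, 0, 0, -0.1, 0, 0, 0],
    [255, 0, 0, 0, 0, 0, 0],
    [100, 0, 0, 0, 0, 0, 0],
    [100, 0, 0, 0, 0, 0, 0],
    [100, 0, 0, 0, 0, 0, 0],
    [100, 0, 0, 0, 0, 0, 0],
    [100, 0, 0, 1, 0, 0, 0],
    [100, 0, 0, 4.5, 0, 0, 0],
    [100, 0, 0, 5, 0, 0, 0],
    [100, 0, 0, 5, 0, 0, 0]
  ]
}}

```text
time_s: 19.25
ee_pos: [0.635, 0.0966, 0.2129]
eef_rot: [3.141, -0.0, 1.713]
force: [0.9, 0.7, -0.1]
grip_width: 0.057
grip_force: 0.0
```

Request:
{"method": "apply_moves", "body": {
  "deltas": [
    [100, -3.1, -1.5, 0, 0, 0, -0.132],
    [100, -3.1, -1.5, 0, 0, 0, -0.132],
    [100, -3.1, -1.5, 0, 0, 0, -0.132],
    [100, -3.1, -1.5, 0, 0, 0, -0.132],
    [100, -3.1, -1.5, 0, 0, 0, -0.132],
    [100, -3.2, -1.4, 0, 0, 0, -0.132],
    [100, 0, 0, 0, 0, 0, 0],
    [100, 0, 0, 0, 0, 0, 0],
    [100, 0, 0, 0, 0, 0, 0]
  ]
}}

```text
time_s: 20.15
ee_pos: [0.449, 0.0079, 0.2107]
eef_rot: [3.141, -0.001, 0.922]
force: [-0.3, -0.2, 0.5]
grip_width: 0.057
grip_force: 0.0
```

```bash
python3 - <<'E'
from h import *
o,c,P=wrist('w6.png'); np.savez('w6.npz',P=P,**c); print(o['ee_pos'],o['eef_rot'],o['grip_width'],o['force'])
K=c['K']
for n,q in (('handle',(.4485,.008,.064)),('base',(.4485,.008,.022))):
    v=P[:3,:3].T@(np.array(q)-P[:3,3]); print(n, K[0,0]*v[0]/-v[2]+K[0,2], K[1,1]*-v[1]/-v[2]+K[1,2])
E
```

```text
[0.44904386 0.00787048 0.21068445] [ 3.14099633e+00 -5.28025419e-04  9.22274412e-01] 0.05704527146126419 [-0.33824941 -0.22760637  0.45012282]
handle 321.7001893242981 227.04188018779135
base 321.8227625755591 217.7525003989756
```

View pics/w6.png

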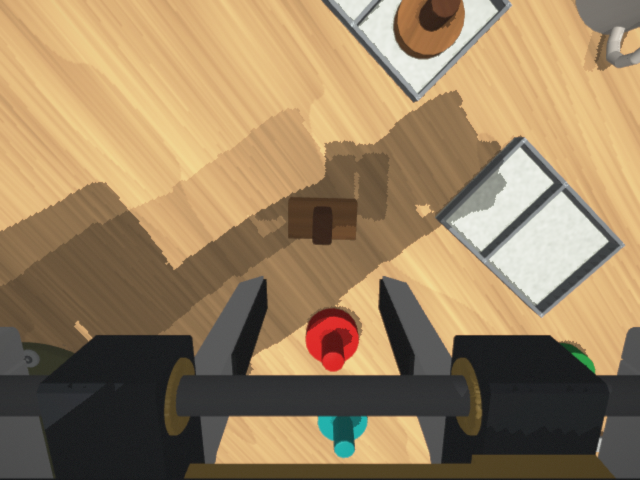

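The oblong base is at (322,218) and square to the jaws, as predicted. The round block stands in the widest compartment. I grasp.

Request:
{"method": "apply_moves", "body": {
  "deltas": [
    [100, 0, 0, -4.8, 0, 0, 0],
    [100, 0, 0, -4.6, 0, 0, 0],
    [100, 0, 0, -4.5, 0, 0, 0],
    [100, 0, 0, -2, 0, 0, 0],
    [100, 0, 0, 0, 0, 0, 0],
    [255, 0, 0, 0, 0, 0, 0],
    [255, 0, 0, 0, 0, 0, 0],
    [255, 0, 0, 0, 0, 0, 0],
    [255, 0, 0, 0, 0, 0, 0],
    [255, 0, 0, 0, 0, 0, 0]
  ]
}}

```text
time_s: 21.2
ee_pos: [0.4487, 0.0076, 0.0518]
eef_rot: [3.141, -0.001, 0.921]
force: [-1.0, 0.5, 0.5]
grip_width: 0.0203
grip_force: 0.0
```

Request:
{"method": "apply_moves", "body": {
  "deltas": [
    [255, 0, 0, 0, 0, 0, 0],
    [255, 0, 0, 0, 0, 0, 0],
    [255, 0, 0, 0, 0, 0, 0],
    [255, 0, 0, 0, 0, 0, 0]
  ]
}}

```text
time_s: 21.6
ee_pos: [0.4485, 0.0076, 0.0516]
eef_rot: [3.141, -0.0, 0.921]
force: [-2.0, -0.0, 6.2]
grip_width: 0.0178
grip_force: 19.9
```

Request:
{"method": "apply_moves", "body": {
  "deltas": [
    [255, 0, 0, 1, 0, 0, 0],
    [255, 0, 0, 3.5, 0, 0, 0],
    [255, 0, 0, 3.5, 0, 0, 0],
    [255, 2.6, -1.6, 0, 0, 0, 0.141],
    [255, 2.6, -1.6, 0, 0, 0, 0.141],
    [255, 2.6, -1.6, 0, 0, 0, 0.141],
    [255, 2.6, -1.6, 0, 0, 0, 0.141],
    [255, 2.6, -1.6, 0, 0, 0, 0.141],
    [255, 2.5, -1.7, 0, 0, 0, 0.139],
    [255, 0, 0, 0, 0, 0, 0]
  ]
}}

```text
time_s: 22.6
ee_pos: [0.6049, -0.0911, 0.131]
eef_rot: [-3.142, 0.0, 1.768]
force: [-0.8, 0.9, -1.1]
grip_width: 0.0173
grip_force: 19.9
```

```bash
python3 - <<'E'
from h import *
c=np.load('w5.npz'); t=.194; R=np.array([[np.cos(t),-np.sin(t)],[np.sin(t),np.cos(t)]])
for p in((404,137),(519,133),(403,290),(508,288)):
    q=ray(c,p,.02,c['P'])[:2]; print(q, R.T@(q-[.612,-.135]))
E
```

```text
[ 0.54163806 -0.06796484] [-0.05611862  0.0793424 ]
[ 0.65028112 -0.04896186] [0.0541499  0.07704411]
[ 0.57139375 -0.22343547] [-0.05689358 -0.07894821]
[ 0.68228443 -0.20555209] [ 0.05536455 -0.08277841]
```

Request:
{"method": "apply_moves", "body": {
  "deltas": [
    [255, 0, 0, 0, 0, 0, 0],
    [255, 0, 0, 0, 0, 0, 0]
  ]
}}

```text
time_s: 22.8
ee_pos: [0.6028, -0.0888, 0.1314]
eef_rot: [-3.141, -0.0, 1.763]
force: [-0.9, 0.7, -1.0]
grip_width: 0.0174
grip_force: 19.9
```

The tray2 pose is confirmed, with corners within 2 mm.

Request:
{"method": "apply_moves", "body": {
  "deltas": [
    [255, 0, 0, -3, 0, 0, 0],
    [255, 0, 0, -2.5, 0, 0, 0],
    [255, 0, 0, -1, 0, 0, 0],
    [255, 0, 0, -0.5, 0, 0, 0],
    [255, 0, 0, -0.4, 0, 0, 0],
    [255, 0, 0, -0.1, 0, 0, 0],
    [255, 0, 0, 0, 0, 0, 0],
    [255, 0, 0, 0, 0, 0, 0]
  ]
}}

```text
time_s: 23.6
ee_pos: [0.6037, -0.0894, 0.0569]
eef_rot: [3.141, 0.0, 1.765]
force: [-0.3, -0.7, -1.1]
grip_width: 0.0174
grip_force: 19.9
```

Request:
{"method": "apply_moves", "body": {
  "deltas": [
    [255, 0, 0, -0.1, 0, 0, 0],
    [255, 0, 0, 0, 0, 0, 0],
    [100, 0, 0, 0, 0, 0, 0],
    [100, 0, 0, 0, 0, 0, 0],
    [100, 0, 0, 0, 0, 0, 0],
    [100, 0, 0, 0, 0, 0, 0],
    [10, 0, 0, 1, 0, 0, 0],
    [10, 0, 0, 4.5, 0, 0, 0],
    [10, 0, 0, 5, 0, 0, 0],
    [10, 0, 0, 5, 0, 0, 0]
  ]
}}

```text
time_s: 24.6
ee_pos: [0.603, -0.0893, 0.2129]
eef_rot: [3.141, 0.0, 1.765]
force: [0.7, 0.1, 0.4]
grip_width: 0.0782
grip_force: 0.0
```

Request:
{"method": "apply_moves", "body": {
  "deltas": [
    [10, -3.5, -4.1, 0, 0, 0, 0],
    [10, -3.5, -4.1, 0, 0, 0, 0],
    [10, -3.5, -4.1, 0, 0, 0, 0],
    [10, -3.5, -4.1, 0, 0, 0, 0],
    [10, -3.4, -4, 0, 0, 0, 0],
    [10, 0, 0, 0, 0, 0, 0],
    [10, 0, 0, 0, 0, 0, 0],
    [10, 0, 0, 0, 0, 0, 0]
  ]
}}

```text
time_s: 25.4
ee_pos: [0.4418, -0.2789, 0.2107]
eef_rot: [3.141, 0.0, 1.766]
force: [0.8, -0.2, -0.6]
grip_width: 0.0903
grip_force: 0.0
```

```bash
python3 - <<'E'
from h import *
o,c,P=wrist('w7.png'); np.savez('w7.npz',P=P,**c); print(o['ee_pos'],o['eef_rot'],o['grip_width'],o['force'])
K=c['K']
for n,q in (('top',(.429,-.293,.052)),):
    v=P[:3,:3].T@(np.array(q)-P[:3,3]); print(n, K[0,0]*v[0]/-v[2]+K[0,2], K[1,1]*-v[1]/-v[2]+K[1,2])
E
```

```text
[ 0.44175919 -0.27893221  0.21065418] [3.14114371e+00 2.59510960e-04 1.76556305e+00] 0.09031044187146184 [ 0.79135799 -0.24288915 -0.62310106]
top 305.7661958150913 235.16710011194098
```

View pics/w7.png

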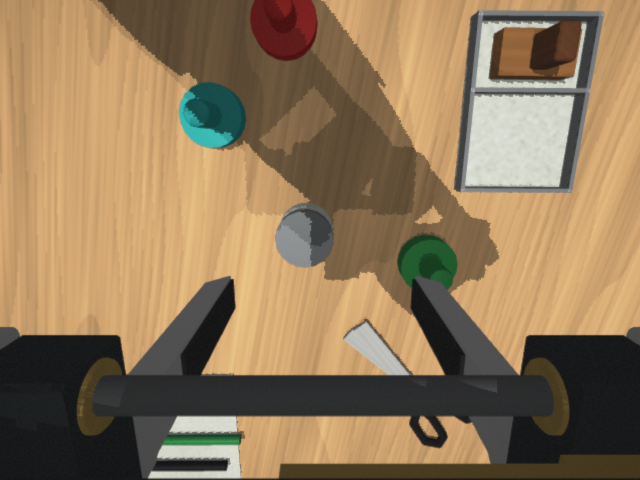

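The oblong block is in the smaller compartment at (535,52). The squat jar's lid is at (304,235), against a predicted (306,235). Green stands clear at (428,262). I centre and grasp.

Request:
{"method": "apply_moves", "body": {
  "deltas": [
    [10, -1.3, -1.4, -3, 0, 0, 0],
    [10, 0, 0, -4.2, 0, 0, 0],
    [10, 0, 0, -4.2, 0, 0, 0],
    [10, 0, 0, -3.5, 0, 0, 0],
    [10, 0, 0, -1.5, 0, 0, 0],
    [10, 0, 0, 0, 0, 0, 0],
    [255, 0, 0, 0, 0, 0, 0],
    [255, 0, 0, 0, 0, 0, 0],
    [255, 0, 0, 0, 0, 0, 0],
    [255, 0, 0, 0, 0, 0, 0]
  ]
}}

```text
time_s: 26.45
ee_pos: [0.4285, -0.2937, 0.047]
eef_rot: [3.141, 0.001, 1.765]
force: [0.5, -0.5, 1.6]
grip_width: 0.0621
grip_force: 0.0
```

Request:
{"method": "apply_moves", "body": {
  "deltas": [
    [255, 0, 0, 0, 0, 0, 0],
    [255, 0, 0, 0, 0, 0, 0],
    [255, 0, 0, 0, 0, 0, 0],
    [255, 0, 0, 0, 0, 0, 0],
    [255, 0, 0, 0, 0, 0, 0],
    [255, 0, 0, 0, 0, 0, 0]
  ]
}}

```text
time_s: 27.05
ee_pos: [0.4281, -0.2936, 0.0462]
eef_rot: [-3.142, -0.0, 1.765]
force: [-0.2, 0.1, 0.7]
grip_width: 0.0138
grip_force: 0.0
```

The jaws closed past the jar's width, so something is wrong. I look before moving.

```bash
python3 - <<'E'
from h import *
o,c,P=wrist('w8.png'); print(o['ee_pos'],o['grip_width'],o['grip_force'],o['force'])
_,d=shot('scene','s8.png')
a=c['img'][::1]; b=cv2.resize(d['img'][120:320,180:380],None,fx=2.4,fy=2.4)
cv2.imwrite('pics/j8.png',cv2.resize(np.hstack([a,b])[:,:,::-1],(800,343)))
E
```

```text
[ 0.42814858 -0.29357425  0.04623422] 0.013809631904441092 0.0 [-0.16933641  0.1375424   0.71728946]
```

View pics/j8.png

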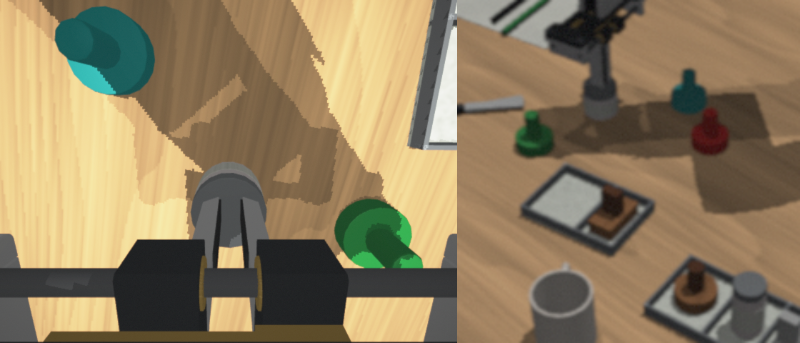

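The picture shows the jar upright, its lid at about (321,297) in the full wrist image, with the fingers over or beside it. I compute where it stands and zoom in.

```bash
python3 - <<'E'
from h import *
o=ctrl.get_obs(); c=ctrl.camera('wrist'); T=np.eye(4); T[:3,:3]=Ro.from_euler('xyz',o['eef_rot']).as_matrix(); T[:3,3]=o['ee_pos']; P=T@c['hand_eye']; K=c['K']
print('lid',ray(c,(321,297),.052,P))
R=T[:3,:3]
for n,q in (('lidctr',(.428,-.2935,.052)),('botctr',(.428,-.2935,0)),('tips',o['ee_pos']+R@[0,0,.025]),('tipL',o['ee_pos']+R@[0,.007,.025])):
    v=P[:3,:3].T@(np.array(q)-P[:3,3]); print(n, K[0,0]*v[0]/-v[2]+K[0,2], K[1,1]*-v[1]/-v[2]+K[1,2])
d=ctrl.camera('scene'); v=d['pose'][:3,:3].T@(np.array([.428,-.2935,.026])-d['pose'][:3,3]); K=d['K']; print('scene px',K[0,0]*v[0]/-v[2]+K[0,2], K[1,1]*-v[1]/-v[2]+K[1,2])
a=cv2.resize(c['img'][200:380,230:430],None,fx=2,fy=2.); b=cv2.resize(d['img'][130:220,220:320],None,fx=4,fy=4,interpolation=cv2.INTER_CUBIC)
cv2.imwrite('pics/j9.png',np.hstack([a,b])[:,:,::-1])
E
```

```text
lid [ 0.42853956 -0.29635952  0.052     ]
lidctr 321.03230465524047 291.76824662323725
botctr 321.39219089335796 260.5318895233173
tips 321.4968055575942 271.7760635818758
tipL 333.273562729084 271.7710180600341
scene px 264.04031919306783 176.83700818518136
```

View pics/j9.png

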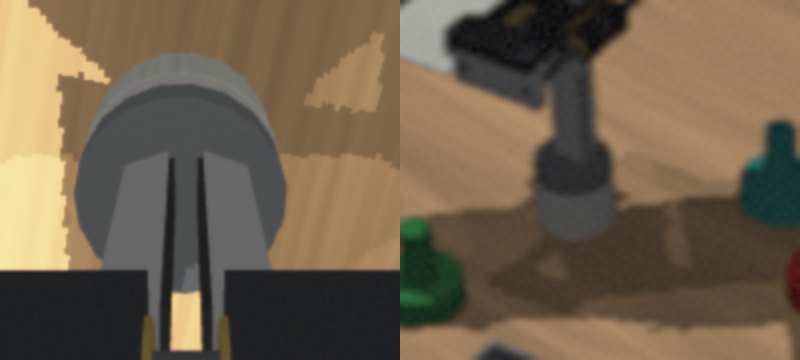

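The jar stands upright and in place (lid at (.4285,-.296), tool at (.428,-.294)). The crops show the fingers cutting through its lid with no force at all, so in this simulation they met no resistance at this height. I open again and retry lower, watching the width.

Request:
{"method": "apply_moves", "body": {
  "deltas": [
    [10, 0, 0, 0, 0, 0, 0],
    [10, 0, 0, 0, 0, 0, 0],
    [10, 0, 0, 0, 0, 0, 0],
    [10, 0, 0, 0, 0, 0, 0],
    [10, 0, 0, 0, 0, 0, 0],
    [10, 0, 0, 0, 0, 0, 0],
    [10, 0, 0, 0, 0, 0, 0],
    [10, 0, 0, 0, 0, 0, 0],
    [10, 0, 0, 0, 0, 0, 0],
    [10, 0, 0, 0, 0, 0, 0]
  ]
}}

```text
time_s: 28.25
ee_pos: [0.4281, -0.2936, 0.0462]
eef_rot: [-3.142, -0.0, 1.765]
force: [0.4, 0.3, 0.1]
grip_width: 0.0775
grip_force: 0.0
```

```bash
python3 - <<'E'
from h import *
# jar position now: scene + top, low-saturation blob
c=ctrl.camera('wrist');o=ctrl.get_obs();d=ctrl.camera('top')
print(o['grip_width'],o['force'],o['ee_pos'])
cv2.imwrite('pics/w10.png',c['img'][:,:,::-1])
s=ctrl.camera('scene')['img'].astype(int); a=np.load('scene0.npz')['img'].astype(int)
D=np.abs(s-a).sum(2)[155:200,240:290]; print((D>60).sum())
cv2.imwrite('pics/j10.png',np.hstack([cv2.resize(c['img'][200:380,220:420],(400,360)),cv2.resize(s.astype(np.uint8)[130:220,220:320],(400,360))])[:,:,::-1])
E
```

```text
0.08137496767098772 [-0.24796274  0.10540753 -0.64660489] [ 0.42813677 -0.29356868  0.04622535]
1141
```

Request:
{"method": "apply_moves", "body": {
  "deltas": [
    [10, 0, 0, -0.8, 0, 0, 0],
    [10, 0, 0, -0.7, 0, 0, 0],
    [10, 0, 0, 0, 0, 0, 0],
    [120, 0, 0, 0, 0, 0, 0],
    [120, 0, 0, 0, 0, 0, 0],
    [120, 0, 0, 0, 0, 0, 0],
    [120, 0, 0, 0, 0, 0, 0],
    [120, 0, 0, 0, 0, 0, 0],
    [120, 0, 0, 0, 0, 0, 0],
    [120, 0, 0, 0, 0, 0, 0]
  ]
}}

```text
time_s: 29.4
ee_pos: [0.4282, -0.2936, 0.0314]
eef_rot: [3.142, 0.0, 1.765]
force: [-1.5, -0.9, 1.9]
grip_width: 0.0556
grip_force: 20.0
```

This time the pads hold at 55.6 mm with 20 N. I lift a little and check.

Request:
{"method": "apply_moves", "body": {
  "deltas": [
    [255, 0, 0, 0, 0, 0, 0],
    [255, 0, 0, 0, 0, 0, 0],
    [255, 0, 0, 0, 0, 0, 0],
    [255, 0, 0, 0.5, 0, 0, 0],
    [255, 0, 0, 0.5, 0, 0, 0],
    [255, 0, 0, 1, 0, 0, 0],
    [255, 0, 0, 0, 0, 0, 0],
    [255, 0, 0, 0, 0, 0, 0]
  ]
}}

```text
time_s: 30.2
ee_pos: [0.4283, -0.2936, 0.0516]
eef_rot: [3.141, 0.001, 1.765]
force: [0.3, -0.3, -0.5]
grip_width: 0.0555
grip_force: 20.0
```

Request:
{"method": "apply_moves", "body": {
  "deltas": [
    [255, 0, 0, 3, 0, 0, 0],
    [255, 0, 0, 4, 0, 0, 0],
    [255, 0, 0, 1, 0, 0, 0],
    [255, 3.2, 2.1, 0, 0, 0, 0],
    [255, 3.2, 2.1, 0, 0, 0, 0],
    [255, 3.2, 2.1, 0, 0, 0, 0],
    [255, 3.2, 2.1, 0, 0, 0, 0],
    [255, 3.2, 2.1, 0, 0, 0, 0],
    [255, 3, 2.3, 0, 0, 0, 0],
    [255, 0, 0, 0, 0, 0, 0]
  ]
}}

```text
time_s: 31.2
ee_pos: [0.6202, -0.1625, 0.1296]
eef_rot: [-3.141, -0.001, 1.768]
force: [-0.8, 0.3, -1.8]
grip_width: 0.0553
grip_force: 20.0
```

Request:
{"method": "apply_moves", "body": {
  "deltas": [
    [255, 0, 0, 0, 0, 0, 0],
    [255, 0, 0, 0, 0, 0, 0],
    [255, 0, 0, 0, 0, 0, 0]
  ]
}}

```text
time_s: 31.5
ee_pos: [0.6175, -0.1664, 0.1312]
eef_rot: [-3.141, -0.0, 1.764]
force: [-0.4, -0.4, -1.3]
grip_width: 0.0554
grip_force: 20.0
```

Jar held, with about 1.3 N of weight on the wrist. I lower it to about 0.036.

Request:
{"method": "apply_moves", "body": {
  "deltas": [
    [255, 0, 0, -3.5, 0, 0, 0],
    [255, 0, 0, -3, 0, 0, 0],
    [255, 0, 0, -1.5, 0, 0, 0],
    [255, 0, 0, -0.8, 0, 0, 0],
    [255, 0, 0, -0.5, 0, 0, 0],
    [255, 0, 0, -0.1, 0, 0, 0],
    [255, 0, 0, 0, 0, 0, 0],
    [255, 0, 0, 0, 0, 0, 0]
  ]
}}

```text
time_s: 32.3
ee_pos: [0.6186, -0.1657, 0.0382]
eef_rot: [3.14, 0.001, 1.765]
force: [-0.8, -0.2, -0.8]
grip_width: 0.0554
grip_force: 20.0
```

Request:
{"method": "apply_moves", "body": {
  "deltas": [
    [255, 0, 0, -0.2, 0, 0, 0],
    [255, 0, 0, 0, 0, 0, 0],
    [255, 0, 0, -0.1, 0, 0, 0],
    [255, 0, 0, 0, 0, 0, 0],
    [65, 0, 0, 0, 0, 0, 0],
    [65, 0, 0, 0, 0, 0, 0],
    [65, 0, 0, 0, 0, 0, 0],
    [65, 0, 0, 0, 0, 0, 0],
    [65, 0, 0, 0, 0, 0, 0]
  ]
}}

```text
time_s: 33.2
ee_pos: [0.6181, -0.1656, 0.0342]
eef_rot: [-3.142, -0.0, 1.765]
force: [0.2, 0.5, -0.7]
grip_width: 0.0698
grip_force: 0.0
```

Request:
{"method": "apply_moves", "body": {
  "deltas": [
    [65, 0, 0, 1, 0, 0, 0],
    [65, 0, 0, 3, 0, 0, 0],
    [65, 0, 0, 4.5, 0, 0, 0],
    [65, 0, 0, 5, 0, 0, 0],
    [65, 0, 0, 4, 0, 0, 0],
    [65, -4, 0, 0, 0, 0, 0],
    [65, -4, 0, 0, 0, 0, 0],
    [65, -4, 0, 0, 0, 0, 0],
    [65, -4, 0, 0, 0, 0, 0],
    [65, -4, 0, 0, 0, 0, 0]
  ]
}}

```text
time_s: 34.2
ee_pos: [0.4165, -0.1654, 0.2099]
eef_rot: [3.141, 0.001, 1.765]
force: [0.3, -0.2, 0.4]
grip_width: 0.0702
grip_force: 0.0
```

```bash
python3 - <<'E'
from h import *
o,t=shot('top','t11.png'); _,s=shot('scene','s11.png'); print(o['ee_pos'],o['grip_width'])
a=cv2.resize(t['img'][160:260,200:430],(690,300)); b=cv2.resize(s['img'][190:345,140:405],(513,300))
cv2.imwrite('pics/j11.png',np.vstack([a,np.hstack([b,np.zeros((300,177,3),np.uint8)])])[:,:,::-1])
E
```

```text
[ 0.41653317 -0.16536496  0.20988184] 0.0701529923957115
```

View pics/j11.png

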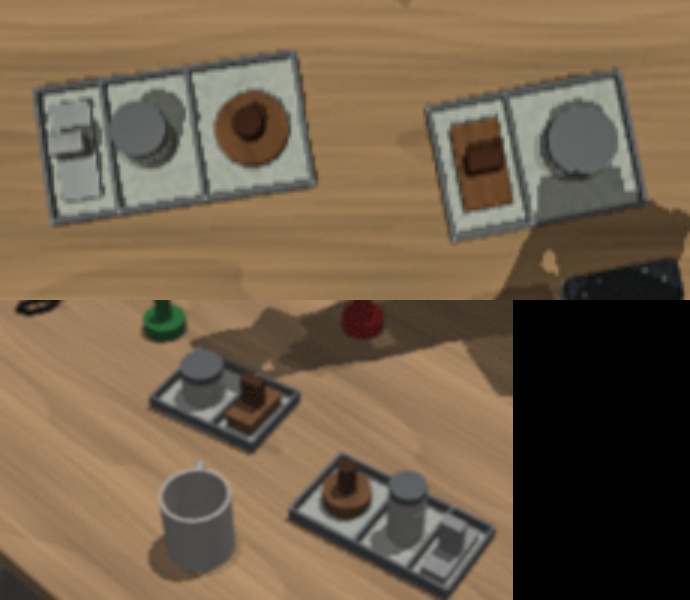

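All five stand upright, flat and clear of the dividers: weight (72,148), tall jar (140,130), round block (252,128), oblong (482,160) and squat jar (582,140) in the upper panel. The mug has not moved. I hand in.

```bash
python3 -c "
from station import ctrl
print(ctrl.hand_in())"
```

```text
the job is handed in; nothing more can be done
None
```

I handed the job in at about 34 s: the last pictures show all five things upright in their own compartments and the mug in place; I didn't re-measure the shears and sample book, but nothing came near them; the weight and squat jar each took a second grasp, as I first lifted off the weight too early and then the fingers closed through the squat jar with no force (it looks like a simulator fault; a lower grasp held).

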